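# Flip the sprung rim-gauge arm back and seat the beaker on its bat

## Robot

A 7-joint arm with a two-finger parallel gripper is mounted at the origin on the work surface. World frame = base frame: x ahead of the robot, y to its left, z up, the work surface at z = 0. Lengths are in m, angles in degrees, forces in N, time in s.
With the tool pointing down it reaches from about 0.425 to 0.875 m from the base axis. Payload 4.7 kg.
Tool frame: the origin (TCP) lies at the centre of the arm's flange, where the gripper is bolted on; the fingertips stand 173 mm ahead of it and the grasp point (between the pads) lies 155 mm ahead of it; z points along the fingers, y is the line along which they close (so a half turn about z gives the same grasp; the last joint's range is limited). The gripper opens to 85 mm and grips with 20 to 120 N. Pads are 22 mm wide; open, the fingers measure 114 mm over their backs; the gripper's body (76 mm by 85 mm) begins 54 mm behind the grasp point. The pads swing forward as they close: fully open they stand 13 mm farther back than shut.
Start: joints at [65.781, 18.392, -4.016, 83.108, 1.295, 78.541, -3.26], TCP at [0.275, -0.589, 0.405] pointing down, gripper open.
Joint ranges: [-163.93, 163.93], [-17.29, 119.83], [-79.2, 71.16], [3.27, 140.29], [-89.18, 269.18], [5.43, 117.66], [-154.24, 154.24]. Speed limits (degrees/s): [147.25, 147.25, 180, 180, 180, 180, 180].

## Interface

Orientations are given as a 3x3 rotation matrix whose columns are the frame's x, y, z axes.
In Python, from cell import arm, viewer, hand_in gives the robot as it stands.
- The arm moves only by the tool send_rows, never from a script. Its argument "steps" is a list of rows, each a list of 5 numbers: the shift along the tool's x, y, z in cm, then the turn about the tool's z in degrees, then the opening, from 0 (shut) to 1 (fully open). A call has 1 to 12 rows; each row is the pose to reach, as a shift and turn from the pose commanded when the call began, along the tool's axes at that moment; what a row does not reach only later rows make up. A row lasts 1/12 s, in which the tool goes at most 41.7 mm and 7.16 degrees, less where a joint would pass 70% of its speed; a pose out of reach is approached as far as the arm can. A call with a gripper value outside its range is refused whole. The fingers move at their own pace and stop on an object; "grip_force" is the grip in N (left out, the last holds). Time passes only in rows, so rows that repeat a pose let the fingers close. It gives the time, the measured TCP pose, the force, the opening and the grip force at its end, in the units of the state.
- arm.get_state(): the state, without advancing time (a new reading comes with each control period).
- viewer.snapshot(name): name is "scene" or "top" or "wrist"; returns the picture (480x640x3 uint8, red, green, blue); there is no depth.
- viewer.camera_params(name): a dict with "fx", "fy", "cx", "cy" (pixels), "T" (4x4, takes a point from camera to world coordinates); the wrist camera has in their place "tool_from_camera" (4x4, takes a point from camera to tool coordinates, whose origin is the TCP and whose axes are the flange's). Camera axes: x right, y up, looking along -z (the intrinsics and any distortion apply to the point x, -y, -z); pixel columns grow to the right and rows downward; lengths in m; the calibration is good to about 2 mm. A picture is of the moment at which its call begins: read the wrist's pose just before it. camera_params takes no time and is no camera call.
- hand_in(): hands the job in; it is judged then, once.
The state is a dict: "clock": time; "joint_positions": joint angles; "dq": joint speeds; "joint_efforts": joint torques, N m; "ee_pos": TCP position; "orientation": TCP orientation; "force": force on the tool from outside, world axes, zero at the start; "wrist_torque": the same for the moment, N m; "grip_width": opening from 0.0 (shut) to 1.0 (fully open); "grasp_force": force on a finger pad.
Only numpy, scipy, OpenCV 4.12 (cv2) and the standard library are available. Lean on these libraries where they do the work, as an engineer would, in place of code of your own. Each camera call takes 0.05 s, during which the arm holds its last target. There are 200 camera calls.

## Task

The sprung arm of the rim gauge is folded over the round wooden bat: push it up and back past its over-centre point until it snaps over to its rear stop by itself. Push with feeling, stop as soon as it goes, and never load the arm with more than about 15 N, because it bends if rammed against the stop. Then take the tall waisted beaker off the ware board, set it gently upright inside the locating ring on the bat, sitting flat on the bat, let go, and leave all the other things where they are.

Things in the scene. Friction and masses are not known exactly. Their poses are not given: they have to be found in the camera images.
- gauge: rim gauge, fixed to the table: dark steel base plate 190 x 150 x 10 mm, carrying a round wooden bat (124 mm across, top 16 mm above the table) and, behind the bat, a fork with the sprung arm. Origin on the table under the centre of the bat; x points from the bat towards the fork (the way the arm is to be pushed), z up. The plate reaches from x = -82 to +108 mm
- gauge_hinge (a point): the arm's hinge axis, at x = 70 mm, z = 75 mm of the gauge; the axis runs along the gauge's y. A fork cheek stands 28 mm to either side, its top 11 mm above the axis; two 38 mm discs outside them
- gauge_arm: the sprung arm: flat steel bar 36 mm wide (along the gauge's y), 8 mm thick, 120 mm long from the hinge, with a thin wooden crosspiece at the top. Origin on the hinge; its z runs along the bar to the tip, its x is the face normal (gauge x when the bar is upright). It starts on its front stop, leaning 31 degrees from upright towards -x of the gauge, over the bat
- gauge_tip (a point): middle of the arm's tip. Pushed level about 90 mm above the hinge, the arm resists with 2 to 8 N, fading to nothing at the over-centre point, then runs ahead to its rear stop. An adjustable plate, its setting not measured, sets both: over-centre 10 degrees before to 25 past upright, the hard stop 12 to 25 degrees beyond that (8 to 42 past upright). Over 15 N bends the arm
- ring_floor (a point): centre of the bat's top inside the locating ring, 16 mm above the table; the wooden ring is 68 mm inside, 80 mm outside, 6 mm high; its centre lies 70 mm in front of the hinge
- board: wooden ware board, fixed, 300 x 130 x 18 mm, origin at the centre of its underside, long side along its x; three pots stand along it about 98 mm apart, in any order
- beaker_center (a point): centre of the beaker to be moved, half-way up (47.5 mm above its foot). Grey clay, the tallest pot on the board (95 mm), waisted: 60 mm wide over its lowest 20 mm, 51 mm at the waist 55 mm above the foot, 53 mm at the rim; best gripped 65 mm above the foot. 0.2 to 0.4 kg
- beaker_foot (a point): centre of the underside of the beaker; its z axis is the beaker's axis
- tumbler: straight-sided clay tumbler, 62 mm wide, 65 mm tall, on the ware board; bystander, origin at its underside
- cup: low flared clay cup, 70 mm wide at the rim, 55 mm tall, on the ware board; bystander, origin at its underside
- brush: brush lying on the table; bystander
- prop: upright fired-clay kiln post, 36 mm wide, 60 mm tall; bystander, origin at its underside
- rib: flat wooden rib, 50 x 90 x 8 mm, lying on the table; bystander
- vase: bulbous clay vase, up to 88 mm wide, 140 mm tall; bystander, origin at its underside
- tub: shallow yellow plastic tub, 130 mm wide, 75 mm tall; bystander, origin at its underside
- bowl: clay bowl, 120 mm wide, 50 mm tall; bystander, origin at its underside
- beaker: the same beaker as a body, origin at the centre of its underside
Things that resemble listed ones, but are neither listed nor needed, are in the scene too. Leave any purple or yellow look-alike of the beaker alone.

How it is judged:
By the outcome, as a careful person would: the job done as asked, in the order asked, and still so for the second after the job is handed in, with the robot touching nothing.
It also fails if it takes over 67 s, if anything falls off the work surface, if the arm or the gripper's body presses on something with over 40 N, if the wrist force passes 120 N, or if a joint passes its speed limit or range.

## Working session

There is one attempt and no reset: what is moved stays moved. The work goes in short steps, Python scripts to look and compute and a tool call to move; the robot and the scene stay as the last step left them, time stands still between calls to the robot, and variables do not carry over. Pictures are saved under pics/ and viewed, at most 10 in all, crops included, and the job is handed in when it is done.

Besides the shell and the picture viewer there is one more tool, called after "Emit:" as name(argument=value, ...), one argument or row to a line, values as JSON. send_rows: Moves the arm, as the interface text tells. Its arguments: {"type":"object","properties":{"steps":{"type":"array"},"grip_force":{"type":"number"}},"required":["steps"]}

```bash
mkdir -p pics; ls
python3 - <<'E'
from cell import arm, viewer
import cv2,numpy as np
s=arm.get_state();print(s)
for n in("scene","top"):
    im=viewer.snapshot(n);cv2.imwrite(f"pics/{n}0.png",im[:,:,::-1]);p=viewer.camera_params(n);print(n,p)
print(viewer.camera_params("wrist"))
E
```

```text
pics
{'clock': 0.0, 'joint_positions': array([65.77880996, 18.43900145, -4.01672063, 83.17459862,  1.29308627,
       78.54155983, -3.26086207]), 'dq': array([ 0.00919275, -0.07067344, -0.07144274, -0.00586078,  0.05949337,
       -0.0455065 , -0.00890789]), 'joint_efforts': array([ 1.38611631e-04, -4.93583179e+01, -3.81883504e-01, -3.14325714e+01,
        1.30017952e-02,  1.15455844e-02, -6.08887916e-06]), 'ee_pos': array([ 0.27489887, -0.58877833,  0.40362666]), 'orientation': array([[ 9.06080318e-01,  4.23104837e-01, -8.68504160e-04],
       [ 4.23105724e-01, -9.06078699e-01,  1.71362943e-03],
       [-6.18882177e-05, -1.92015498e-03, -9.99998155e-01]]), 'force': array([0.28620023, 0.1361058 , 0.95305633]), 'wrist_torque': array([ 0.00219339, -0.02800575,  0.02003393]), 'grasp_force': 0.0, 'grip_width': 0.9963310238739945}
scene {'fx': 502.9012194031705, 'fy': 502.9012194031705, 'cx': 312.0847835311149, 'cy': 239.94193896085628, 'T': array([[-0.17888925, -0.60269474,  0.77766168,  1.36304907],
       [ 0.98370474, -0.12401712,  0.13017195,  0.14362678],
       [ 0.01798941,  0.788
[... 217 characters left out ...]
0.01073546,  0.98806821, -0.15364231,  0.35544831],
       [-0.99979461,  0.00796504, -0.01863579, -0.01048455],
       [-0.01718967,  0.15381082,  0.98795078,  1.27337627],
       [ 0.        ,  0.        ,  0.        ,  1.        ]])}
{'fx': 384.3792053248386, 'fy': 384.3792053248386, 'cx': 312.5152823961332, 'cy': 236.76909410235805, 'tool_from_camera': array([[ 4.93910030e-04,  9.51791107e-01,  3.06746547e-01,
         7.85541836e-02],
       [ 9.99999635e-01, -2.56209223e-04, -8.15175238e-04,
         1.61446864e-03],
       [-6.97285248e-04,  3.06746838e-01, -9.51790886e-01,
         3.03674361e-02],
       [ 0.00000000e+00,  0.00000000e+00,  0.00000000e+00,
         1.00000000e+00]])}
```

View pics/scene0.png

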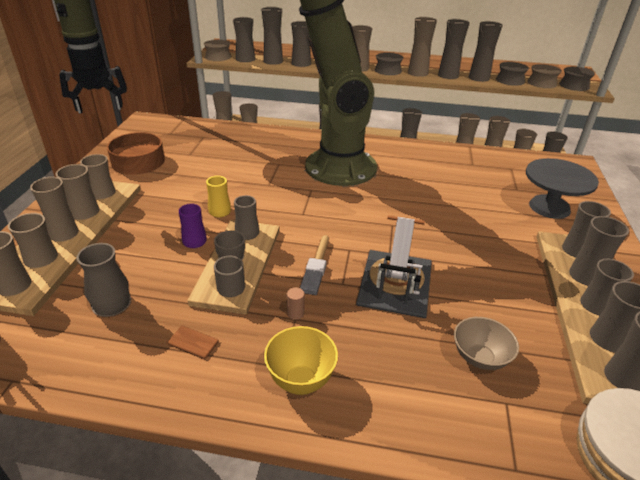

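View pics/top0.png

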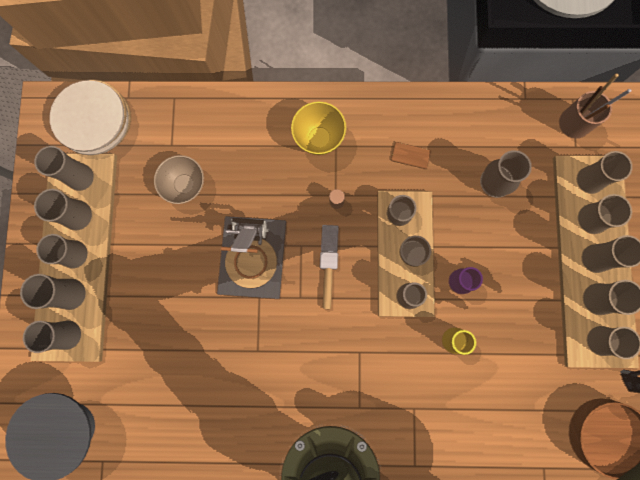

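Scene: the gauge is at about (395,270), with its arm tip at (405,222). The ware board has pots at (246,217), (230,247) and (230,275). In the top view the bat is at (250,262) and the pots are at (402,210), (415,250) and (412,295).

Beaker candidates in the scene view:
- Grey tall pot (246,217), my choice so far
- Grey pots (230,247) and (230,275)
- Purple (192,226) and yellow (218,196) look-alikes
- Pots on the side boards

I'll check the choice in a close crop.

Run:
```python
import cv2,numpy as np
s=cv2.imread("pics/scene0.png");t=cv2.imread("pics/top0.png")
r=lambda im,x,y,w,h:cv2.resize(im[y:y+h,x:x+w],(400,300),interpolation=cv2.INTER_CUBIC)
o=np.vstack([np.hstack([r(s,180,185,120,90+30),r(s,350,205,100,110)]),np.hstack([r(t,370,185,120,135),r(t,205,205,100,100)])])
cv2.imwrite("pics/crop1.png",o)
```

```text
(no output)
```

View pics/crop1.png

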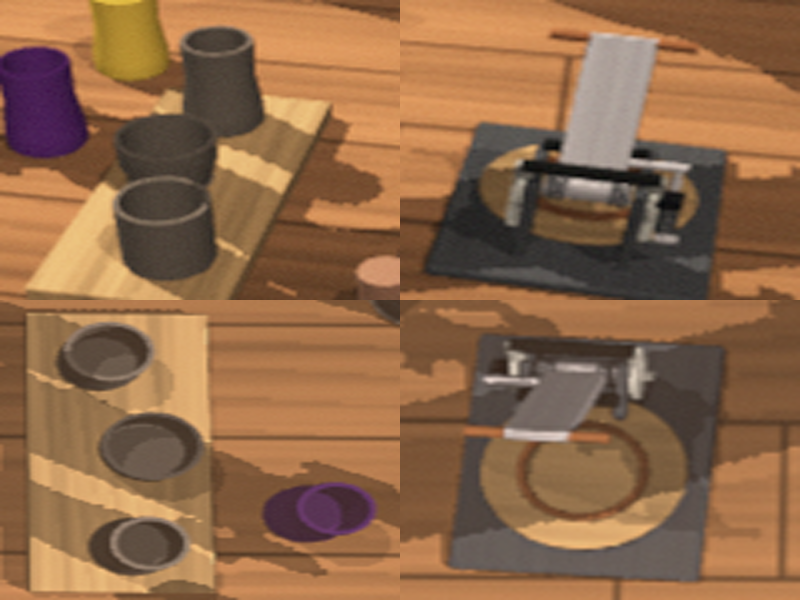

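The crop confirms it: the grey waisted pot at scene (245,200) and top (414,294) is the beaker. The middle pot is the flared cup and the front one is the tumbler. The arm tip is at top (239,250) and scene (406,220), and the ring is at top (251,262).

```bash
cat > h.py <<'E'
import numpy as np
from cell import arm, viewer
def ray(n,u,v,T=None):
    p=viewer.camera_params(n)
    T=p["T"] if T is None else T
    d=np.array([(u-p["cx"])/p["fx"],-(v-p["cy"])/p["fy"],-1]);return T[:3,3],T[:3,:3]@d
def atz(n,u,v,z,T=None):
    o,d=ray(n,u,v,T);return o+d*(z-o[2])/d[2]
def tri(rs):
    A=0;b=0
    for o,d in rs:
        d=d/np.linalg.norm(d);P=np.eye(3)-np.outer(d,d);A=A+P;b=b+P@o
    x=np.linalg.solve(A,b);return x,[np.linalg.norm((np.eye(3)-np.outer(d,d)/(d@d))@(x-o)) for o,d in rs]
def wT(s):
    T=np.eye(4);T[:3,:3]=s["orientation"];T[:3,3]=s["ee_pos"];return T@viewer.camera_params("wrist")["tool_from_camera"]
E
python3 - <<'E'
from h import *
np.set_printoptions(precision=4,suppress=True)
print("beaker rim",tri([ray("top",414.4,294.4),ray("scene",245.1,200.2)]))
print("tip",tri([ray("top",239.25,249.7),ray("scene",406,219.7)]))
# ring: scene crop bat ellipse
print("ring",atz("top",250.75,261.7,.022))
c=lambda x,y:(205+(x-400)*.25,205+(y-300)/3)
P=[atz("top",*c(*q),.010) for q in[(480,333),(725,347),(702,580),(450,567)]]
for p in P:print(p)
print("mid",sum(P)/4, "ang",[np.degrees(np.arctan2(*(a-b)[1::-1])) for a,b in[(P[0],P[3]),(P[1],P[2])]],np.degrees(np.arctan2(*(P[0]-P[1])[1::-1]))-90, np.degrees(np.arctan2(*(P[3]-P[2])[1::-1]))-90)
print("bat c",atz("top",*c(584,476),.016))
B=[atz("top",370+x*.3,185+(y-300)*.45,.018) for x,y in[(26,314),(207,316),(214,592),(30,590)]]
print(B)
E
```

```text
beaker rim (array([ 0.4058, -0.1809,  0.1133]), [np.float64(0.0008443272505615335), np.float64(0.0008443272505616188)])
tip (array([0.4928, 0.1927, 0.1718]), [np.float64(0.0015139691895148233), np.float64(0.001513969189514879)])
ring [0.4831 0.1902 0.022 ]
[0.5951 0.2584 0.01  ]
[0.5847 0.1094 0.01  ]
[0.398  0.1188 0.01  ]
[0.4067 0.2687 0.01  ]
mid [0.4961 0.1888 0.01  ] ang [np.float64(-3.1365670265029646), np.float64(-2.9049730958066378)] -3.9798366059175123 -3.3182153635519853
bat c [0.479  0.1905 0.016 ]
[array([ 0.657 , -0.1113,  0.018 ]), array([ 0.6557, -0.242 ,  0.018 ]), array([ 0.3597, -0.241 ,  0.018 ]), array([ 0.3604, -0.1128,  0.018 ])]
```

Emit:
send_rows(
  steps=[
    [5, -4, 0, 7, 0.5],
    [9, -6.5, 0, 14, 0],
    [12, -9, 0, 21, 0],
    [15, -11, 0, 28.3, 0],
    [18, -13.5, 0, 28.3, 0],
    [21, -15.5, 0, 28.3, 0],
    [24, -17.5, 0, 28.3, 0],
    [27, -20, 0, 28.3, 0],
    [29.5, -21.8, 0, 28.3, 0],
    [31.1, -22.9, 0, 28.3, 0],
    [31.1, -22.9, 0, 28.3, 0],
    [31.1, -22.9, 0, 28.3, 0],
  ],
)

```text
clock: 1.1
ee_pos: [0.4603, -0.2488, 0.4044]
orientation: [[0.999, -0.054, -0.001], [-0.054, -0.999, -0.0], [-0.001, 0.0, -1.0]]
force: [-0.6, -0.5, -1.0]
grip_width: 0.001
grasp_force: 0.0
```

Run:
```python
from h import *
np.set_printoptions(precision=4,suppress=True)
s=arm.get_state();print(s["ee_pos"],s["orientation"],s["grip_width"],s["force"])
print("purple rim",atz("top",467,281,.095),"yellow",atz("top",464,342,.095))
R=s["orientation"]
for g in[(.4432,.1921,.405),(.4432,.1921,.335)]:print(R.T@(np.array(g)-s["ee_pos"])*100)
```

```text
[ 0.4603 -0.2488  0.4044] [[ 0.9985 -0.054  -0.0007]
 [-0.054  -0.9985 -0.0002]
 [-0.0007  0.0002 -1.    ]] 0.0009412417453839995 [-0.6278 -0.4753 -0.971 ]
purple rim [ 0.4373 -0.3005  0.095 ] yellow [ 0.3053 -0.29    0.095 ]
[ -4.086  -43.9312  -0.0652]
[ -4.0813 -43.9328   6.9348]
```

Emit:
send_rows(
  steps=[
    [-0.5, -4, 0, 0, 0],
    [-0.8, -8, 0, 0, 0],
    [-1.2, -12, 0, 0, 0],
    [-1.5, -16, 0, 0, 0],
    [-1.9, -20, 0, 0, 0],
    [-2.3, -24, 0, 0, 0],
    [-2.7, -28, 0, 0, 0],
    [-3, -32, 0, 0, 0],
    [-3.4, -36, 0, 0, 0],
    [-3.8, -40, 0, 0, 0],
    [-4.1, -43.9, 0, 0, 0],
    [-4.1, -43.9, 0, 0, 0],
  ],
)

```text
clock: 2.1
ee_pos: [0.4427, 0.1969, 0.4052]
orientation: [[0.999, -0.049, 0.001], [-0.049, -0.999, 0.004], [0.0, -0.005, -1.0]]
force: [-1.0, 0.3, 1.1]
grip_width: 0.002
grasp_force: 0.0
```

Emit:
send_rows(
  steps=[
    [0, 0, 2, 0, 0],
    [0, 0, 4, 0, 0],
    [0, 0, 6, 0, 0],
    [0, 0, 6.9, 0, 0],
    [0, 0, 6.9, 0, 0],
    [0, 0, 6.9, 0, 0],
  ],
)

```text
clock: 2.6
ee_pos: [0.4445, 0.1897, 0.3358]
orientation: [[0.998, -0.059, -0.001], [-0.059, -0.998, -0.0], [-0.001, 0.0, -1.0]]
force: [0.3, 0.5, 0.4]
grip_width: -0.002
grasp_force: 0.0
```

Run:
```python
from h import *
import cv2
np.set_printoptions(precision=4,suppress=True)
s=arm.get_state();print(s["ee_pos"],s["orientation"],s["force"])
a=viewer.snapshot("wrist");b=viewer.snapshot("scene")
o=np.hstack([cv2.resize(a,(400,300)),cv2.resize(b[130:330,290:557],(400,300),interpolation=cv2.INTER_CUBIC)])
cv2.imwrite("pics/p2.png",o[:,:,::-1])
```

```text
[0.4445 0.1897 0.3358] [[ 0.9983 -0.0588 -0.0006]
 [-0.0588 -0.9983 -0.0002]
 [-0.0006  0.0002 -1.    ]] [0.2962 0.5351 0.4071]
```

View pics/p2.png

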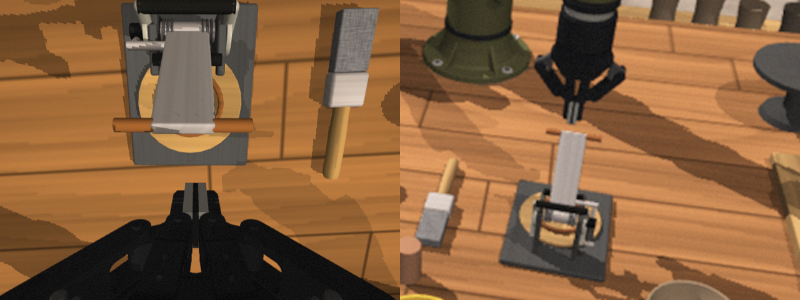

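Left (wrist): the closed fingers are at (195,190), about 3 cm in front of the arm tip at (184,127), and I need to shift a few mm left. Right (scene): the finger is at the height of the tip. I start pushing.

Emit:
send_rows(
  steps=[
    [0.5, -0.4, 0, 0, 0],
    [1, -0.4, 0, 0, 0],
    [1.4, -0.4, 0, 0, 0],
    [1.8, -0.4, 0, 0, 0],
    [2.1, -0.4, 0, 0, 0],
    [2.4, -0.4, 0, 0, 0],
    [2.6, -0.4, 0, 0, 0],
    [2.8, -0.4, 0, 0, 0],
    [3.0, -0.4, 0, 0, 0],
    [3.2, -0.4, 0, 0, 0],
    [3.4, -0.4, 0, 0, 0],
    [3.6, -0.4, 0, 0, 0],
  ],
)

```text
clock: 3.7
ee_pos: [0.4797, 0.1928, 0.3357]
orientation: [[0.998, -0.057, -0.002], [-0.057, -0.998, -0.0], [-0.002, 0.001, -1.0]]
force: [-5.3, -0.1, 3.8]
grip_width: -0.0
grasp_force: 2.4
```

Emit:
send_rows(
  steps=[
    [0.15, 0, 0, 0, 0],
    [0.3, 0, 0, 0, 0],
    [0.45, 0, 0, 0, 0],
    [0.6, 0, 0, 0, 0],
    [0.75, 0, 0, 0, 0],
    [0.9, 0, 0, 0, 0],
    [1.0, 0, 0, 0, 0],
  ],
)

```text
clock: 4.28
ee_pos: [0.4905, 0.192, 0.3357]
orientation: [[0.998, -0.057, 0.0], [-0.057, -0.998, 0.0], [0.0, -0.0, -1.0]]
force: [-2.1, 1.0, 2.2]
grip_width: -0.004
grasp_force: 1.2
```

Emit:
send_rows(
  steps=[
    [0.15, 0, 0, 0, 0],
    [0.3, 0, 0, 0, 0],
    [0.45, 0, 0, 0, 0],
    [0.6, 0, 0, 0, 0],
    [0.75, 0, 0, 0, 0],
    [0.9, 0, 0, 0, 0],
    [1.0, 0, 0, 0, 0],
  ],
)

```text
clock: 4.87
ee_pos: [0.5005, 0.1914, 0.3357]
orientation: [[0.998, -0.057, 0.0], [-0.057, -0.998, -0.0], [0.0, 0.0, -1.0]]
force: [-2.0, -0.4, 0.5]
grip_width: -0.005
grasp_force: 0.7
```

Emit:
send_rows(
  steps=[
    [0.15, 0, 0, 0, 0],
    [0.3, 0, 0, 0, 0],
    [0.45, 0, 0, 0, 0],
    [0.6, 0, 0, 0, 0],
    [0.75, 0, 0, 0, 0],
    [0.9, 0, 0, 0, 0],
    [1.0, 0, 0, 0, 0],
  ],
)

```text
clock: 5.45
ee_pos: [0.5104, 0.1909, 0.3357]
orientation: [[0.998, -0.057, 0.0], [-0.057, -0.998, 0.0], [0.0, -0.0, -1.0]]
force: [-0.6, -0.5, -0.1]
grip_width: -0.001
grasp_force: 0.4
```

Emit:
send_rows(
  steps=[
    [0.1, 0, 0, 0, 0],
    [0.2, 0, 0, 0, 0],
    [0.3, 0, 0, 0, 0],
    [0.4, 0, 0, 0, 0],
    [0.5, 0, 0, 0, 0],
  ],
)

```text
clock: 5.87
ee_pos: [0.5152, 0.1906, 0.3357]
orientation: [[0.998, -0.057, 0.0], [-0.057, -0.998, -0.0], [0.0, 0.0, -1.0]]
force: [-0.3, -0.1, 0.7]
grip_width: -0.001
grasp_force: 0.3
```

Run:
```python
from h import *
import cv2
s=arm.get_state();print(s["force"],s["grasp_force"])
a=viewer.snapshot("wrist");b=viewer.snapshot("scene")
o=np.hstack([cv2.resize(a,(400,300)),cv2.resize(b[180:330,330:530],(400,300),interpolation=cv2.INTER_CUBIC)])
cv2.imwrite("pics/p3.png",o[:,:,::-1])
```

```text
[-0.29242276 -0.14932051  0.73532883] 0.26628305873600766
```

View pics/p3.png

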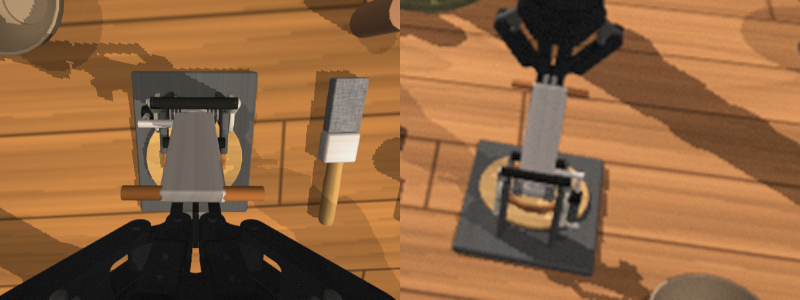

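The arm is still against the fingers in the wrist view, at (193,197), and close to its over-centre point. I continue in small steps.

Emit:
send_rows(
  steps=[
    [0.1, 0, 0, 0, 0],
    [0.2, 0, 0, 0, 0],
    [0.3, 0, 0, 0, 0],
    [0.4, 0, 0, 0, 0],
    [0.5, 0, 0, 0, 0],
  ],
)

```text
clock: 6.38
ee_pos: [0.5203, 0.1903, 0.3357]
orientation: [[0.998, -0.057, 0.0], [-0.057, -0.998, -0.0], [0.0, 0.0, -1.0]]
force: [-0.5, -0.9, -0.5]
grip_width: -0.002
grasp_force: 0.1
```

Emit:
send_rows(
  steps=[
    [0.1, 0, 0, 0, 0],
    [0.2, 0, 0, 0, 0],
    [0.3, 0, 0, 0, 0],
    [0.4, 0, 0, 0, 0],
    [0.4, 0, 0, 0, 0],
    [0.4, 0, 0, 0, 0],
    [0.4, 0, 0, 0, 0],
  ],
)

```text
clock: 6.97
ee_pos: [0.5241, 0.1901, 0.3356]
orientation: [[0.998, -0.057, -0.0], [-0.057, -0.998, -0.0], [-0.0, 0.0, -1.0]]
force: [-0.2, -0.1, 0.8]
grip_width: -0.0
grasp_force: 0.0
```

Run:
```python
from h import *
import cv2
s=arm.get_state();print(s["force"],s["grasp_force"])
a=viewer.snapshot("wrist");b=cv2.imread("pics/p3.png")[:,:400,::-1];a=cv2.resize(a,(400,300))
# rows with orange crosspiece, near columns 120-150
for n,i in(("old",b),("new",a)):
    h=cv2.cvtColor(np.ascontiguousarray(i),cv2.COLOR_RGB2HSV);q=i[:,134:136].mean(1).astype(int);print(n,[tuple(map(int,x)) for x in q[40:210:4]])
cv2.imwrite("pics/p4.png",np.ascontiguousarray(a[:,:,::-1]))
```

```text
[-0.18969184 -0.10664403  0.84034267] 0.03469992141049261
old [(183, 121, 62), (136, 88, 46), (131, 87, 46), (136, 90, 45), (186, 122, 62), (179, 119, 61), (163, 108, 57), (120, 80, 42), (63, 62, 58), (68, 67, 61), (69, 65, 61), (69, 66, 62), (70, 68, 64), (69, 67, 62), (69, 68, 64), (95, 92, 87), (92, 89, 84), (89, 85, 79), (86, 79, 71), (86, 76, 65), (91, 73, 57), (103, 78, 55), (72, 53, 37), (131, 88, 51), (134, 89, 47), (120, 77, 41), (126, 83, 42), (125, 83, 43), (126, 83, 44), (126, 82, 42), (129, 84, 44), (125, 82, 43), (137, 90, 47), (151, 100, 51), (183, 121, 63), (135, 88, 48), (140, 92, 48), (107, 63, 29), (130, 77, 36), (126, 75, 35), (158, 101, 52), (215, 141, 73), (200, 131, 68)]
new [(189, 126, 65), (183, 120, 61), (185, 122, 63), (154, 100, 53), (133, 87, 46), (137, 90, 46), (187, 122, 63), (180, 119, 59), (152, 101, 52), (122, 81, 41), (66, 63, 59), (70, 67, 63), (70, 67, 63), (69, 66, 63), (70, 67, 62), (70, 67, 62), (70, 68, 64), (88, 83, 78), (85, 79, 70), (88, 77, 65), (90, 71, 56), (102, 76, 54), (107, 77, 48), (117, 80, 46), (102, 68, 36), (144, 94, 49), (136, 90, 47), (124, 81, 42), (129, 84, 44), (125, 82, 42), (127, 84, 43), (128, 83, 44), (129, 86, 43), (137, 91, 46), (163, 108, 55), (188, 124, 64), (204, 135, 69), (89, 54, 26), (123, 74, 35), (132, 80, 37), (114, 68, 33), (206, 136, 71), (213, 141, 70)]
```

View pics/p4.png

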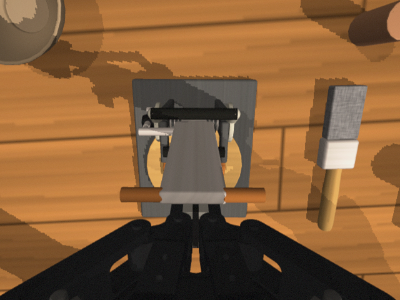

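The crosspiece at (140,194) still rests against the fingers, so the arm has not gone over. I continue and track the crosspiece by template matching.

```bash
cat > tr.py <<'E'
from h import *
import cv2
s=arm.get_state();a=cv2.resize(viewer.snapshot("wrist"),(400,300))[:,:,::-1]
t=cv2.imread("pics/p4.png")[180:210,116:162]
r=cv2.matchTemplate(np.ascontiguousarray(a[90:230,100:180]),t,cv2.TM_CCOEFF_NORMED);_,m,_,l=cv2.minMaxLoc(r)
print("F",s["force"].round(2),s["grasp_force"],"cross shift px (x,y)",l[0]+100-116,l[1]+90-180,"score",round(m,2))
E
echo
```

```text
(no output)
```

Emit:
send_rows(
  steps=[
    [0.1, 0, 0, 0, 0],
    [0.2, 0, 0, 0, 0],
    [0.3, 0, 0, 0, 0],
    [0.4, 0, 0, 0, 0],
    [0.5, 0, 0, 0, 0],
    [0.5, 0, 0, 0, 0],
    [0.5, 0, 0, 0, 0],
  ],
)

```text
clock: 7.6
ee_pos: [0.5292, 0.1898, 0.3356]
orientation: [[0.998, -0.057, -0.0], [-0.057, -0.998, -0.0], [-0.0, 0.0, -1.0]]
force: [0.3, -0.3, -0.1]
grip_width: 0.002
grasp_force: 0.0
```

```bash
python3 tr.py
```

```text
F [ 0.28 -0.29 -0.11] 0.0 cross shift px (x,y) 0 3 score 0.64
```

```bash
cat > tr.py <<'E'
from h import *
import cv2
s=arm.get_state();a=cv2.resize(viewer.snapshot("wrist"),(400,300))[:,:,::-1]
p=cv2.imread("pics/p4.png")
print("F",s["force"].round(2),s["grasp_force"])
for n,(y0,y1,x0,x1) in {"tip":(184,208,150,235),"R":(180,208,236,270),"L":(180,208,116,150)}.items():
    A=np.ascontiguousarray(a[60:240,x0-12:x1+12])
    r=cv2.matchTemplate(A,p[y0:y1,x0:x1],cv2.TM_CCOEFF_NORMED);_,m,_,l=cv2.minMaxLoc(r)
    print(n,l[0]-12,l[1]+60-y0,round(m,2))
E
python3 tr.py
```

```text
F [ 0.4  -0.13  0.35] 0.0
tip -1 -49 0.74
R 5 -48 0.87
L -5 -48 0.78
```

```bash
python3 - <<'E'
from h import *
import cv2
a=viewer.snapshot("wrist");b=viewer.snapshot("scene")
o=np.hstack([cv2.resize(a,(400,300)),cv2.resize(b[180:330,330:530],(400,300),interpolation=cv2.INTER_CUBIC)])
cv2.imwrite("pics/p5.png",o[:,:,::-1])
E
python3 tr.py
```

```text
F [-0.09 -0.02 -0.35] 0.0
tip -1 -49 0.74
R 4 -49 0.86
L -5 -48 0.78
```

View pics/p5.png

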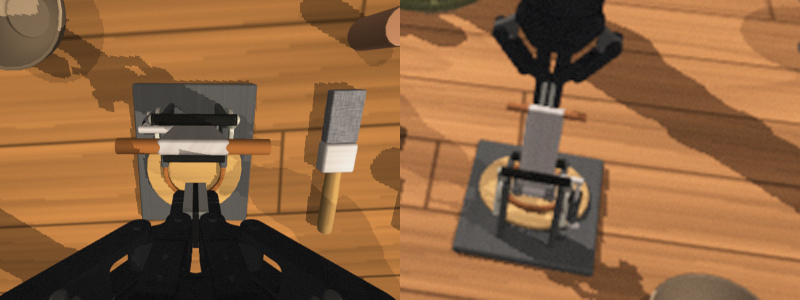

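Wrist view: the crosspiece is now at (193,146), far ahead of the fingers at (195,190), so the arm has snapped to its rear stop and nothing touches it. I retreat, then go above the beaker.

Emit:
send_rows(
  steps=[
    [-2, 0, 0, 0, 0],
    [-4, 0, -1, 0, 0],
    [-6, 0, -4, 0, 0],
    [-7, 0, -7, 0, 0.5],
    [-7, 0, -9, 0, 1],
    [-7, 0, -9, 0, 1],
  ],
)

```text
clock: 8.35
ee_pos: [0.4594, 0.1951, 0.4305]
orientation: [[0.998, -0.056, 0.009], [-0.056, -0.998, 0.001], [0.009, -0.001, -1.0]]
force: [-0.5, 0.8, 0.4]
grip_width: 0.419
grasp_force: 0.0
```

Emit:
send_rows(
  steps=[
    [0.5, 4, 0, 0, 1],
    [1, 8, 0, 0, 1],
    [1, 12, 0, 0, 1],
    [1, 16, 0, 0, 1],
    [1, 20, 0, 0, 1],
    [0.5, 24, 0, 0, 1],
    [0, 28, 0, 0, 1],
    [-1, 31, 0, 0, 1],
    [-2, 34, 0, 0, 1],
    [-3, 37, 0, 0, 1],
    [-3.1, 37.7, 0, 0, 1],
    [-3.1, 37.7, 0, 0, 1],
  ],
)

```text
clock: 9.35
ee_pos: [0.4057, -0.1834, 0.4249]
orientation: [[0.998, -0.063, -0.001], [-0.063, -0.998, 0.0], [-0.001, -0.0, -1.0]]
force: [0.2, 0.4, -0.1]
grip_width: 1.0
grasp_force: 0.0
```

Run:
```python
from h import *
import cv2
np.set_printoptions(precision=4,suppress=True)
s=arm.get_state();T=wT(s);print(s["ee_pos"],s["orientation"],s["grip_width"])
a=viewer.snapshot("wrist")
p=viewer.camera_params("wrist")
q=(np.linalg.inv(T)@[.4058,-.1809,.1133,1])[:3];print("pred rim px",p["cx"]+p["fx"]*q[0]/-q[2],p["cy"]-p["fy"]*q[1]/-q[2])
cv2.imwrite("pics/p6.png",a[:,:,::-1])
```

```text
[ 0.4057 -0.1834  0.4249] [[ 0.998  -0.0626 -0.0011]
 [-0.0626 -0.998   0.0002]
 [-0.0011 -0.0001 -1.    ]] 1.000207853329421
pred rim px 307.10843007267744 222.3174783311565
```

View pics/p6.png

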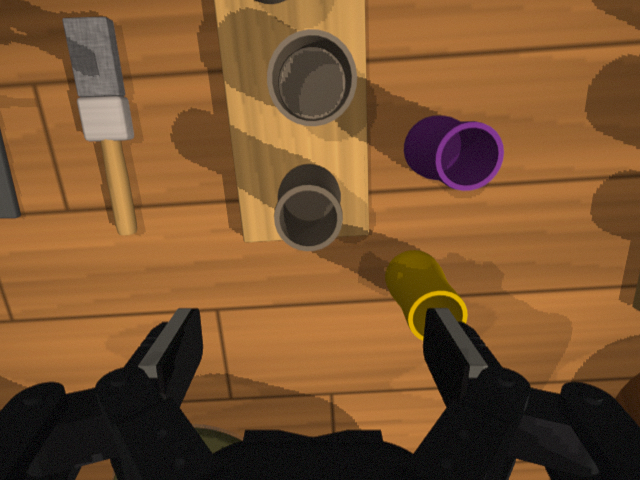

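The beaker's rim centre is at (308,217) in the wrist view, between cup (312,77), purple (467,155) and yellow (437,315). That is about 5 px from the prediction, so I refine.

Run:
```python
from h import *
np.set_printoptions(precision=4,suppress=True)
s=arm.get_state();R=np.array([[.998,-.0626,-.0011],[-.0626,-.998,.0002],[-.0011,-.0001,-1]])
T=wT({"orientation":R,"ee_pos":np.array([.4057,-.1834,.4249])})
print(atz("wrist",308.5,217.5,.1133,T))
x,e=tri([ray("top",414.4,294.4),ray("scene",245.1,200.2),ray("wrist",308.5,217.5,T)]);print(x,e)
print(s["ee_pos"],s["orientation"],s["orientation"].T@(np.array([x[0],x[1],.238])-s["ee_pos"])*100)
```

```text
[ 0.4095 -0.1822  0.1133]
[ 0.4072 -0.1813  0.1131] [np.float64(0.0013400405385582592), np.float64(0.0017573455814878462), np.float64(0.0023736849754548246)]
[ 0.4065 -0.1813  0.4251] [[ 0.9982 -0.0594 -0.0007]
 [-0.0594 -0.9982  0.0009]
 [-0.0007 -0.0009 -1.    ]] [ 0.0829  0.0068 18.7077]
```

Emit:
send_rows(
  steps=[
    [0.15, 0, 3, 0, 1],
    [0.15, 0, 6, 0, 1],
    [0.15, 0, 9, 0, 1],
    [0.15, 0, 12, 0, 1],
    [0.15, 0, 14.5, 0, 1],
    [0.15, 0, 16.5, 0, 1],
    [0.15, 0, 18, 0, 1],
    [0.15, 0, 18.7, 0, 1],
    [0.15, 0, 18.7, 0, 1],
    [0.15, 0, 18.7, 0, 1],
  ],
)

```text
clock: 10.23
ee_pos: [0.4089, -0.18, 0.239]
orientation: [[0.998, -0.055, 0.0], [-0.055, -0.998, 0.0], [0.0, -0.0, -1.0]]
force: [0.1, -0.4, 1.6]
grip_width: 1.004
grasp_force: 0.0
```

Emit:
send_rows(
  steps=[
    [0, 0, 0, 0, 0.7],
    [0, 0, 0, 0, 0.6],
    [0, 0, 0, 0, 0.5],
    [0, 0, 0, 0, 0.4],
    [0, 0, 0, 0, 0.4],
    [0, 0, 0, 0, 0.4],
    [0, 0, 0, 0, 0.4],
    [0, 0, 0, 0, 0.4],
  ],
  grip_force=30,
)

```text
clock: 10.9
ee_pos: [0.4088, -0.1809, 0.2398]
orientation: [[0.998, -0.057, 0.002], [-0.057, -0.998, -0.001], [0.002, 0.001, -1.0]]
force: [-0.7, 1.4, 5.3]
grip_width: 0.597
grasp_force: 30.9
```

Emit:
send_rows(
  steps=[
    [0, 0, -0.5, 0, 0.4],
    [0, 0, -1.5, 0, 0.4],
    [0, 0, -4, 0, 0.4],
    [0, 0, -7, 0, 0.4],
    [0, 0, -10, 0, 0.4],
    [0, 0, -13, 0, 0.4],
    [0, 0, -14, 0, 0.4],
    [0, 0, -14, 0, 0.4],
    [0, 0, -14, 0, 0.4],
  ],
)

```text
clock: 11.65
ee_pos: [0.4079, -0.1808, 0.3781]
orientation: [[0.998, -0.057, -0.001], [-0.057, -0.998, -0.0], [-0.001, 0.0, -1.0]]
force: [-0.3, -0.6, -3.7]
grip_width: 0.592
grasp_force: 32.6
```

Run:
```python
from h import *
np.set_printoptions(precision=4,suppress=True)
s=arm.get_state()
print(s["ee_pos"],s["force"],s["grip_width"],s["orientation"])
for g in [(.4831,.190,.37)]:print(s["orientation"].T@(np.array(g)-s["ee_pos"])*100)
```

```text
[ 0.4079 -0.1808  0.3781] [-0.2873 -0.5766 -3.7433] 0.5921259849518372 [[ 0.9984 -0.0572 -0.0006]
 [-0.0572 -0.9984 -0.    ]
 [-0.0006  0.0001 -1.    ]]
[  5.3896 -37.4477   0.8002]
```

Emit:
send_rows(
  steps=[
    [1, -2, 0, 0, 0.4],
    [2, -5, 0, 0, 0.4],
    [2.5, -8, 0, 0, 0.4],
    [3, -11, 0, 0, 0.4],
    [3.5, -14, 0, 0, 0.4],
    [3.9, -17, 0, 0, 0.4],
    [4.3, -20, 0, 0, 0.4],
    [4.6, -22.5, 0, 0, 0.4],
    [4.6, -24, 0, 0, 0.4],
    [4.6, -25, 0, 0, 0.4],
    [4.6, -25, 0, 0, 0.4],
    [4.6, -25, 0, 0, 0.4],
  ],
)

```text
clock: 12.65
ee_pos: [0.468, 0.0654, 0.3772]
orientation: [[0.998, -0.057, -0.003], [-0.057, -0.998, -0.001], [-0.003, 0.001, -1.0]]
force: [0.3, -0.9, -3.8]
grip_width: 0.592
grasp_force: 32.5
```

Run:
```python
from h import *
import cv2
np.set_printoptions(precision=5,suppress=True)
s=arm.get_state();T=wT(s);np.save("T7.npy",T);print(s["ee_pos"],s["orientation"],s["dq"].round(2))
a=viewer.snapshot("wrist")
p=viewer.camera_params("wrist")
q=(np.linalg.inv(T)@[.4831,.190,.022,1])[:3];print("pred ring px",p["cx"]+p["fx"]*q[0]/-q[2],p["cy"]-p["fy"]*q[1]/-q[2])
cv2.imwrite("pics/p7full.png",a[:,:,::-1]); cv2.imwrite("pics/p7.png",cv2.resize(a[120:420,0:400],(800,600),interpolation=cv2.INTER_CUBIC)[:,:,::-1])
```

```text
[0.468   0.06544 0.37724] [[ 0.99838 -0.05685 -0.00279]
 [-0.05685 -0.99838 -0.00061]
 [-0.00275  0.00077 -1.     ]] [ 1.04 -0.43  1.48 -0.28  0.39  0.26  0.25]
pred ring px 164.69787276015816 198.87207157096185
```

View pics/p7.png

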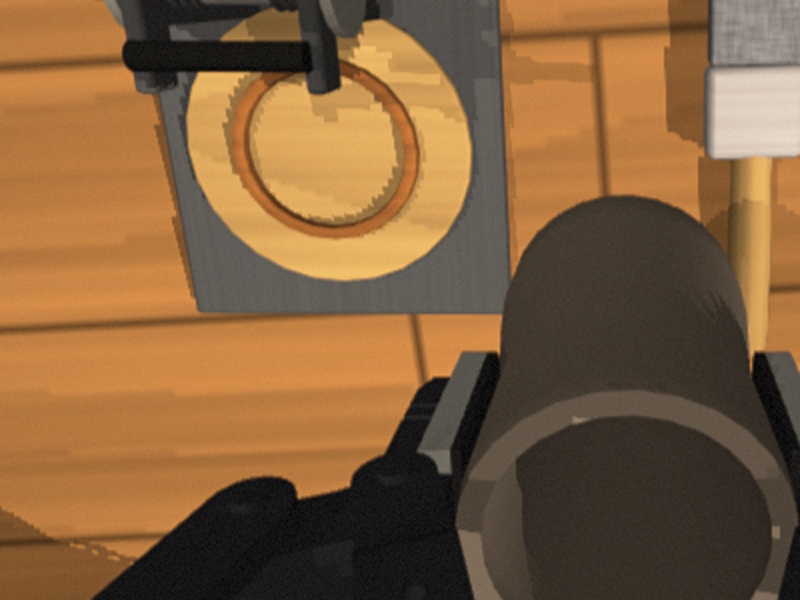

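Run:
```python
from h import *
np.set_printoptions(precision=4,suppress=True)
T=np.load("T7.npy");p=viewer.camera_params("wrist");C=np.linalg.inv(p["tool_from_camera"])
def px(t):
    q=(C@[*t,1])[:3];return p["cx"]+p["fx"]*q[0]/-q[2],p["cy"]-p["fy"]*q[1]/-q[2]
print("rim far edge pred",px((.0265,0,.1265)),"seen",(627/2,120+390/2))
print("rim l/r pred",px((0,-.0265,.1265)),px((0,.0265,.1265)),"seen x",457/2,797/2)
for z in(.2215,.2015):print("foot far edge pred",px((.030,0,z)),"seen",(620/2,120+195/2))
for dx in(.002,.004,-.002):print(dx,px((.0265+dx,0,.1265)),px((.03+dx,0,.2015)))
print("ring by wrist",atz("wrist",162.5,194,.022,T))
print("ring tri",tri([ray("wrist",162.5,194,T),ray("top",250.75,261.7)]))
```

```text
rim far edge pred (np.float64(306.8573106241673), np.float64(311.14476919303104)) seen (313.5, 315.0)
rim l/r pred (np.float64(219.2562691955726), np.float64(389.6237349115649)) (np.float64(395.14778414904197), np.float64(389.65889085875733)) seen x 228.5 398.5
foot far edge pred (np.float64(309.37001664791313), np.float64(214.12242291151296)) seen (310.0, 217.5)
foot far edge pred (np.float64(309.0467700892095), np.float64(224.93679813270384)) seen (310.0, 217.5)
0.002 (np.float64(306.8284500192866), np.float64(304.7372435214853)) (np.float64(309.0369144132726), np.float64(220.7711205093464))
0.004 (np.float64(306.79925709305604), np.float64(298.25593708238847)) (np.float64(309.0269903899314), np.float64(216.576554633716))
-0.002 (np.float64(306.88584455011556), np.float64(317.47976680582127)) (np.float64(309.0565581213886), np.float64(229.07388491260383))
ring by wrist [0.4874 0.1911 0.022 ]
ring tri (array([0.485 , 0.1928, 0.0145]), [np.float64(0.0017055068182065573), np.float64(0.0017055068182065891)])
```

Emit:
send_rows(
  steps=[
    [0.3, -2, 0, 0, 0.4],
    [0.6, -5, 0, 0, 0.4],
    [0.8, -8, 0, 0, 0.4],
    [1.0, -11, 0, 0, 0.4],
    [1.1, -12.7, 0, 0, 0.4],
    [1.1, -12.7, 2, 0, 0.4],
    [1.1, -12.7, 5, 0, 0.4],
    [1.1, -12.7, 8, 0, 0.4],
    [1.1, -12.7, 9.7, 0, 0.4],
    [1.1, -12.7, 9.7, 0, 0.4],
    [1.1, -12.7, 9.7, 0, 0.4],
    [1.1, -12.7, 9.7, 0, 0.4],
  ],
)

```text
clock: 13.7
ee_pos: [0.4876, 0.1916, 0.2828]
orientation: [[0.998, -0.059, 0.002], [-0.059, -0.998, 0.0], [0.002, -0.0, -1.0]]
force: [-0.3, -0.1, -2.2]
grip_width: 0.596
grasp_force: 32.5
```

Run:
```python
from h import *
import cv2
np.set_printoptions(precision=4,suppress=True)
s=arm.get_state();print(s["ee_pos"],s["orientation"],s["force"])
for n in("scene","wrist","top"):cv2.imwrite(f"pics/h_{n}.png",viewer.snapshot(n)[:,:,::-1])
R=s["orientation"];print(R.T@(np.array([.486,.192,.245])-s["ee_pos"])*100)
```

```text
[0.4876 0.1916 0.2828] [[ 0.9983 -0.0587  0.0017]
 [-0.0587 -0.9983  0.0002]
 [ 0.0017 -0.0003 -1.    ]] [-0.3    -0.1127 -2.1887]
[-0.1639 -0.0268  3.7821]
```

Emit:
send_rows(
  steps=[
    [-0.1, 0, 0.7, 0, 0.4],
    [-0.1, 0, 1.4, 0, 0.4],
    [-0.1, 0, 2.1, 0, 0.4],
    [-0.1, 0, 2.7, 0, 0.4],
    [-0.1, 0, 3.1, 0, 0.4],
    [-0.1, 0, 3.4, 0, 0.4],
    [-0.1, 0, 3.4, 0, 0.4],
    [-0.1, 0, 3.4, 0, 0.4],
    [-0.1, 0, 3.4, 0, 0.4],
  ],
)

```text
clock: 14.6
ee_pos: [0.4858, 0.1925, 0.2479]
orientation: [[0.998, -0.057, 0.0], [-0.057, -0.998, 0.0], [0.0, -0.0, -1.0]]
force: [-0.9, 0.1, -2.6]
grip_width: 0.596
grasp_force: 32.6
```

Emit:
send_rows(
  steps=[
    [0, 0, 0.1, 0, 0.4],
    [0, 0, 0.2, 0, 0.4],
    [0, 0, 0.3, 0, 0.4],
    [0, 0, 0.4, 0, 0.4],
    [0, 0, 0.5, 0, 0.4],
    [0, 0, 0.5, 0, 0.4],
    [0, 0, 0.5, 0, 0.4],
  ],
)

```text
clock: 15.18
ee_pos: [0.4856, 0.1923, 0.2426]
orientation: [[0.998, -0.057, -0.0], [-0.057, -0.998, -0.0], [-0.0, 0.0, -1.0]]
force: [-0.3, 0.7, -3.4]
grip_width: 0.593
grasp_force: 32.6
```

Emit:
send_rows(
  steps=[
    [0, 0, 0.05, 0, 0.4],
    [0, 0, 0.1, 0, 0.4],
    [0, 0, 0.15, 0, 0.4],
    [0, 0, 0.2, 0, 0.4],
    [0, 0, 0.2, 0, 0.4],
    [0, 0, 0.2, 0, 0.4],
  ],
)

```text
clock: 15.68
ee_pos: [0.4857, 0.1923, 0.2406]
orientation: [[0.998, -0.057, -0.0], [-0.057, -0.998, -0.0], [-0.0, 0.0, -1.0]]
force: [0.7, -0.0, -3.2]
grip_width: 0.595
grasp_force: 32.6
```

Emit:
send_rows(
  steps=[
    [0, 0, 0.05, 0, 0.4],
    [0, 0, 0.1, 0, 0.4],
    [0, 0, 0.15, 0, 0.4],
    [0, 0, 0.2, 0, 0.4],
    [0, 0, 0.2, 0, 0.4],
    [0, 0, 0.2, 0, 0.4],
  ],
)

```text
clock: 16.18
ee_pos: [0.4857, 0.1923, 0.2386]
orientation: [[0.998, -0.057, -0.0], [-0.057, -0.998, -0.0], [-0.0, 0.0, -1.0]]
force: [0.3, 0.2, -3.1]
grip_width: 0.594
grasp_force: 32.6
```

The beaker is below the height where the ring top would stop it, with no contact, so it is going inside the ring.

Emit:
send_rows(
  steps=[
    [0, 0, 0.04, 0, 0.4],
    [0, 0, 0.08, 0, 0.4],
    [0, 0, 0.1, 0, 0.4],
    [0, 0, 0.1, 0, 0.4],
  ],
)

```text
clock: 16.52
ee_pos: [0.4857, 0.1924, 0.2379]
orientation: [[0.998, -0.057, 0.0], [-0.057, -0.998, -0.0], [0.0, 0.0, -1.0]]
force: [-0.7, -0.8, -0.3]
grip_width: 0.592
grasp_force: 32.9
```

Emit:
send_rows(
  steps=[
    [0, 0, 0.04, 0, 0.4],
    [0, 0, 0.08, 0, 0.4],
    [0, 0, 0.1, 0, 0.4],
    [0, 0, 0.1, 0, 0.4],
  ],
)

```text
clock: 16.85
ee_pos: [0.4858, 0.1926, 0.2379]
orientation: [[0.998, -0.057, 0.001], [-0.057, -0.998, -0.001], [0.001, 0.001, -1.0]]
force: [-3.5, -1.2, 7.5]
grip_width: 0.596
grasp_force: 33.5
```

The beaker touched down at the floor height, not on the ring. I unload and release gently.

Emit:
send_rows(
  steps=[
    [0, 0, -0.08, 0, 0.4],
    [0, 0, -0.08, 0, 0.4],
    [0, 0, -0.08, 0, 0.62],
    [0, 0, -0.08, 0, 0.66],
    [0, 0, -0.08, 0, 0.72],
    [0, 0, -0.08, 0, 0.8],
    [0, 0, -0.08, 0, 0.9],
    [0, 0, -0.08, 0, 1],
    [0, 0, -0.08, 0, 1],
    [0, 0, -0.08, 0, 1],
  ],
)

```text
clock: 17.68
ee_pos: [0.4857, 0.1923, 0.2375]
orientation: [[0.998, -0.057, 0.0], [-0.057, -0.998, -0.0], [0.0, 0.0, -1.0]]
force: [-0.2, 0.1, 0.2]
grip_width: 1.006
grasp_force: 0.0
```

Emit:
send_rows(
  steps=[
    [0, 0, -0.5, 0, 1],
    [0, 0, -1.5, 0, 1],
    [0, 0, -3, 0, 1],
    [0, 0, -5, 0, 1],
    [0, 0, -8, 0, 1],
    [0, 0, -11, 0, 1],
    [0, 0, -14, 0, 1],
    [0, 0, -17, 0, 1],
    [0, 0, -18, 0, 1],
    [0, 0, -18, 0, 1],
  ],
)

```text
clock: 18.52
ee_pos: [0.4862, 0.1932, 0.4214]
orientation: [[0.998, -0.057, 0.007], [-0.057, -0.998, 0.001], [0.007, -0.002, -1.0]]
force: [0.8, -0.4, -0.9]
grip_width: 0.999
grasp_force: 0.0
```

Emit:
send_rows(
  steps=[
    [-1, 3, 0, 0, 1],
    [-2, 6, 0, 0, 1],
    [-2, 9, 0, 0, 1],
    [-2, 12, 0, 0, 1],
    [-2, 15, 0, 0, 1],
    [-2, 15, 0, 0, 1],
    [-2, 15, 0, 0, 1],
    [-2, 15, 0, 0, 1],
  ],
)

```text
clock: 19.18
ee_pos: [0.4568, 0.0442, 0.4166]
orientation: [[0.998, -0.057, -0.002], [-0.057, -0.998, 0.001], [-0.002, -0.0, -1.0]]
force: [-0.8, 0.3, 0.0]
grip_width: 1.0
grasp_force: 0.0
```

Run:
```python
from h import *
import cv2
i={n:viewer.snapshot(n) for n in("scene","top","wrist")}
r=lambda im,x,y,w,h:cv2.resize(im[y:y+h,x:x+w],(400,300),interpolation=cv2.INTER_CUBIC)
o=np.vstack([np.hstack([r(i["scene"],330,180,133,100+33),r(i["top"],190,195,133,100)]),np.hstack([r(i["wrist"],0,0,640,480),r(i["scene"],140,140,360,270)])])
cv2.imwrite("pics/fin.png",o[:,:,::-1]);print(arm.get_state()["force"],arm.get_state()["ee_pos"])
```

```text
[ 0.03180156 -0.86733961  0.16186908] [0.45703983 0.04503531 0.4171184 ]
```

View pics/fin.png

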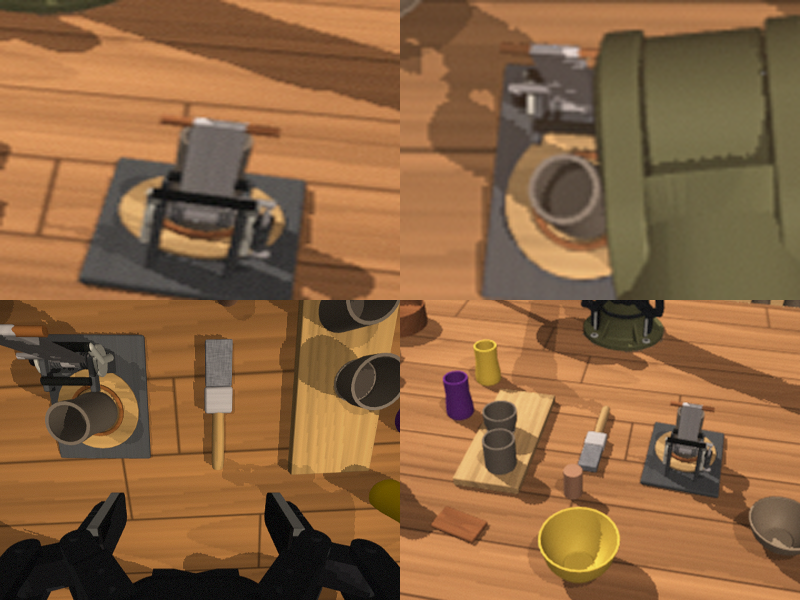

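The beaker stands upright inside the ring (top-view panel at (565,190), wrist panel at (85,420)). The arm is back on its rear stop, the other things are where they were, and the robot is clear.

```bash
python3 -c "
from cell import hand_in;print(hand_in())"
```

```text
the job is handed in; nothing more can be done
None
```

I handed the job in at about 19 s: the sprung arm snapped over to its rear stop with about 6.5 N the most I read while pushing, and the beaker stands upright in the locating ring, let go, with the other things seen in place.

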